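# Dock a pipette-tip box and lock it with the cam knob

### The arm

A 7-joint arm with a two-finger parallel gripper is mounted at the origin on a cart in front of the work surface, level with it; the furniture and walls round the work are solid. World frame = base frame: x ahead of the robot, y to its left, z up, the work surface at z = 0. Lengths are in m, angles in rad, forces in N, time in s.
With the tool pointing down it reaches from about 0.425 to 0.875 m from the base axis. Payload 4.7 kg.
Tool frame: the origin (TCP) lies midway between the tips of the shut fingers; the grasp point (between the pads) lies 19 mm behind it; x points along the fingers, z is the direction in which the jaws open and shut, and the axes are right-handed (so a half turn about x gives the same grasp; the last joint's range is limited). The gripper opens to 87 mm and grips with 3 to 60 N. Pads are 19 mm wide; open, the fingers measure 117 mm over their backs; the gripper's body (75 mm by 190 mm) begins 51 mm behind the grasp point.
Start: joints at [1.356, 0.321, -0.07, 1.45, 0.023, 1.371, -0.057], TCP at [0.147, -0.633, 0.223] pointing down, gripper open.
Joint ranges: [-2.86, 2.86], [-0.3, 2.09], [-1.38, 1.24], [0.06, 2.45], [-1.56, 4.7], [0.09, 2.05], [-2.69, 2.69]. Speed limits (rad/s): [2.57, 2.57, 3.14, 3.14, 3.14, 3.14, 3.14].

### API

Orientations are given as a rotation vector (axis times angle).
In Python, from bench import ctrl, vision, close_job gives the robot as it stands. The module is installed in compiled form; this text tells all that it offers.
- The arm moves only by the tool servo_tool, never from a script. Its argument "commands" is a list that holds one entry, the list of rows, each a list of 7 numbers: the turn, a rotation vector about the tool's x, y, z in degrees, then the shift along the tool's x, y, z in mm, then the finger opening in mm, from 0 to 87. In form: [[[wx, wy, wz, x, y, z, grip], ...]]. A call has 1 to 5 rows; each row is the pose to reach, as a shift and turn from the pose commanded when the call began, along the tool's axes at that moment; what a row does not reach only later rows make up. A row lasts 1/8 s, in which the tool goes at most 62.5 mm and 10.7 degrees, less where a joint would pass 70% of its speed; a pose out of reach is approached as far as the arm can. A call with a gripper value outside its range is refused whole. The fingers move at their own pace and stop on an object; "newtons" is the grip in N (left out, the last holds). Time passes only in rows, so rows that repeat a pose let the fingers close. It gives the time, the measured TCP pose, the force and the opening at its end, in the units of the state.
- ctrl.get_state(): the state, without advancing time (a new reading comes with each control period).
- vision.get_image(name): name is "side" or "top"; returns the picture (384x512x3 uint8, red, green, blue); there is no depth.
- vision.camera_info(name): a dict with "fov_y" (degrees; the focal length in pixels is half the picture's height over the tangent of half this angle, whatever the lens; pixels are square), "cx", "cy" (the principal point, pixels), "dist" ([k1, k2, p1, p2, k3] as OpenCV has them; the pictures are not rectified), "pose" (4x4, takes a point from camera to world coordinates). Camera axes: x right, y down, z forward; pixel columns grow to the right and rows downward; lengths in m; the calibration is good to about 2 mm. A picture is of the moment at which its call begins. camera_info takes no time and is no camera call.
- close_job(): hands the job in, once; it reports no verdict.
The state is a dict: "time": time; "joint_positions": joint angles; "qd": joint speeds; "joint_torque": joint torques, N m; "position": TCP position; "tool_rot": TCP orientation; "ft_force": force on the tool from outside, world axes, zero at the start; "torque": the same for the moment, N m; "grip_width": opening from 0.0 (shut) to 1.0 (fully open).
Only numpy, scipy, OpenCV 4.12 (cv2) and the standard library are available. Lean on these libraries where they do the work, as an engineer would, in place of code of your own. Each camera call takes 0.05 s, during which the arm holds its last target. There are 200 camera calls.

### The job

Slide the open tip box along the bench, keeping it flat, straight into the metal docking frame until it is fully home against the end stop; then turn the black bar knob clockwise until the sprung bolt drops into the notch of the cam and locks the box in. Leave the other things on the bench where they are.

Things in the scene. Friction and masses are not known exactly. Their poses are not given: they have to be found in the camera images.
- tip_box: Open pipette-tip box without lid, pale yellow, yellow tips on top. 85 (x) by 123 (y) by 60 mm high; firm straight sides up to 52 mm. 0.18 to 0.37 kg. Too wide to grasp; slides when pushed. Origin: centre of its underside, y along its length. Starts up to 0.18 m off the lane's line, 0.3 to 0.6 m before home, turned up to 0.8 rad from the lane. Either end may go in first.
- dock: Aluminium docking frame fixed to the bench. Origin on the bench where the centre of the tip box lies when home. The box slides in lengthwise along the frame's +y, on the bench, between 22 mm high rails with inner faces at x = -44.5 and +44.5 mm, 13.5 mm thick, up to the end stop's face at y = +61.5 mm. Latch unit (bolt, cam, knob) on the -x side.
- dock_mouth (a point): Middle of the open mouth of the lane, on the bench, at y = -130 mm in the frame of dock, same axes. The mouth is 118 mm wide here; flared lead-ins, 22 mm high, narrow it to 89 mm at y = -98 mm, where the parallel rails start.
- bolt_nose (a point): Lane end of the sprung steel bolt, middle of its end face, 12.5 mm above the bench. Bolt 22 mm wide, 12 mm high, along the frame's x at y = -75.5 mm. Withdrawn, it is flush with the lane's side; dropped, it stands 11 mm into the lane behind the box, with 3 mm to spare if the box is home. It cannot drop into place beside a box that is not home, nor can a box enter past it once dropped.
- knob_grip (a point): On the knob's vertical axis, 52 mm above the bench, the height to grip; at x = -96.5, y = -75.5 mm in the frame of dock. Knob: black upright bar 66 mm long, 16 mm thick, z 33 to 66 mm; white line on top at its pointer end. Under it the steel cam, radius 30 mm, z 20 to 29 mm, notch on the pointer side. 5 mm base plate and a 26 mm high spring block (x -182 to -150 mm) around.
- cam_knob (a joint): Angle of knob and cam, rad, growing clockwise from above; starts 0 to 1.5, lock at 2.40, hard stop at 2.44. At value q the pointer end points along angle (2.40 - q), counter-clockwise from dock's -x: at the lock the bar is in line with the bolt, pointer away from the lane. Under 0.1 N m to turn; stays where left. From about 1.95 the roller runs down the notch's ramp and its spring helps.
- bolt (a joint): Travel of the sprung bolt towards the lane, m: 0 while its roller (on the outer side of the cam) rides on the cam's round rim, 0.012 when it has dropped fully into the notch. Spring force 8 N falling to 4.5 N.
- tip_box_clear: Bystander: closed tip box with a clear lid, 94 x 124 x 98 mm, left of the frame; origin at the centre of its underside.
- bottle_amber: Bystander: brown reagent bottle, 55 mm diameter, 119 mm high, beside the way into the frame; origin at the centre of its underside.
- beaker: Bystander: small clear beaker, 53 mm diameter, 70 mm high, beside the way into the frame (on either side, it and the bottle change places); origin at the centre of its underside.
- film_box: Bystander: carton 62 x 135 x 55 mm at the front left; origin at the centre of its underside.
- tape_roll: Bystander: tape roll lying flat, 72 mm diameter, 19 mm high; origin at the centre of its underside.
- pipette: Bystander: pale pipette lying flat, 231 mm long (x), 50 mm wide, 30 mm high; origin at the middle of its underside.

How it is judged:
On the way, in this order (a step that is already met when the one before it is completed fails the run):
1. the tip box is fully home in the docking frame, against the end stop, with the bolt still withdrawn (y of tip_box in the frame of dock between -0.004 and 0.004 m and x of tip_box in the frame of dock between -0.006 and 0.006 m and angle between the y axis of tip_box and the y axis of dock, either way round below 0.07 rad and height (world z) of tip_box below 0.004 m and value of joint bolt below 0.003 m), for 0.2 s.
2. the knob is turned until the bolt has dropped into the notch (value of joint bolt above 0.0105 m and value of joint cam_knob above 2.2 rad), for 0.2 s.
At the end, for the whole second after the job is handed in: The tip box stands flat and at rest in the docking frame, within 4 mm of fully home along the lane, 6 mm across it and 0.07 rad of parallel, and the bolt has dropped at least 10.5 mm of its 12 mm, with the knob at its lock (past 2.2 rad) (all of step 2 and y of tip_box in the frame of dock between -0.004 and 0.004 m and x of tip_box in the frame of dock between -0.006 and 0.006 m and angle between the y axis of tip_box and the y axis of dock, either way round below 0.07 rad and height (world z) of tip_box below 0.004 m and angle between tip_box's own z axis and vertical below 0.05 rad and linear speed of tip_box below 0.02 m/s); the robot touches nothing.
It fails at once if the tip box is lifted or tipped (more than 15 mm or 0.2 rad) (height (world z) of tip_box above 0.015 m or angle between tip_box's own z axis and vertical above 0.2 rad).
It fails at once if a bystander is shoved by more than 20 mm or tipped over (distance of any of tip_box_clear, bottle_amber, beaker, film_box, tape_roll, pipette from where it was at the start of the episode above 0.02 m or angle between any of bottle_amber, beaker's own z axis and vertical above 0.5 rad).
It also fails if it takes over 72 s, if anything falls off the work surface, if the arm or the gripper's body presses on something with over 40 N, if the wrist force passes 120 N, or if a joint passes its speed limit or range.

## Working session

There is one attempt and no reset: what is moved stays moved. The work goes in short steps, Python scripts to look and compute and a tool call to move; the robot and the scene stay as the last step left them, time stands still between calls to the robot, and variables do not carry over. Pictures are saved under pics/ and viewed, about 8 in all and at most 12, crops included, and the job is handed in when it is done.

Besides the shell and the picture viewer there is one more tool, called after "Call:" as name(argument=value, ...) on one line, values as JSON. servo_tool: Moves the arm, as the interface text tells. Its arguments: {"type":"object","properties":{"commands":{"type":"array"},"newtons":{"type":"number"}},"required":["commands"]}

```bash
mkdir -p pics; python3 - <<'E'
from bench import ctrl, vision
import cv2
for n in("top","side"):
    cv2.imwrite(f"pics/{n}0.png",vision.get_image(n)[:,:,::-1]); i=vision.camera_info(n); print(n,i)
print(ctrl.get_state())
E
```

```text
top {'fov_y': 49.06086457742206, 'cx': 250.28882249510755, 'cy': 193.16423621002184, 'dist': array([-0.04756743,  0.        ,  0.        ,  0.        ,  0.        ]), 'pose': array([[ 0.00193246, -0.99887118,  0.04746182,  0.43152269],
       [-0.99999005, -0.00173944,  0.0041079 ,  0.03019227],
       [-0.00402071, -0.04746929, -0.99886461,  1.41604607],
       [ 0.        ,  0.        ,  0.        ,  1.        ]])}
side {'fov_y': 48.08139427718182, 'cx': 265.27311196781255, 'cy': 198.6439878836304, 'dist': array([0.02306549, 0.        , 0.        , 0.        , 0.        ]), 'pose': array([[ 0.99899266,  0.03677782, -0.02571099,  0.52915462],
       [ 0.04193683, -0.5612893 ,  0.82655649, -1.38355566],
       [ 0.01596765, -0.8268021 , -0.56226624,  1.02615446],
       [ 0.        ,  0.        ,  0.        ,  1.        ]])}
{'time': 0.1, 'joint_positions': array([ 1.35610788,  0.32175587, -0.07009624,  1.45152942,  0.02261942,
        1.37078429, -0.05687094]), 'qd': array([-0.00149903, -0.00158588, -0.0010777 , -0.00291213,  0.00275857,
       -0.00023302, -0.00060864]), 'joint_torque': array([ 7.85906559e-04, -4.92570913e+01, -4.05835602e-01, -3.13398778e+01,
       -6.43277331e-02,  3.94712971e-02,  6.31667535e-05]), 'position': array([ 0.14726328, -0.6326061 ,  0.22157827]), 'tool_rot': array([ 1.03998676,  1.31022805, -1.03837349]), 'ft_force': array([-0.26570369, -0.08446641, -0.2279322 ]), 'torque': array([ 0.01094704, -0.02292198,  0.01048214]), 'grip_width': 1.0039038118214005}
```

View pics/top0.png

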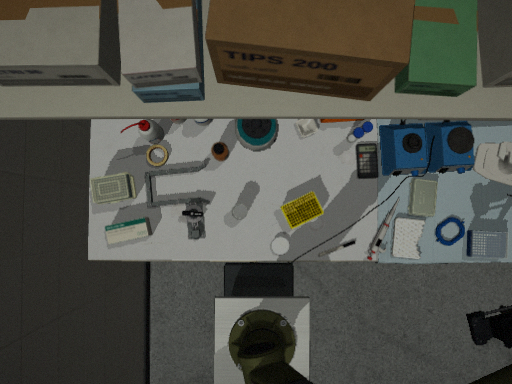

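View pics/side0.png

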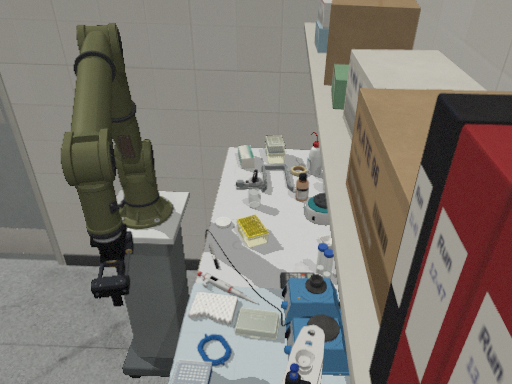

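The top view shows the dock at about (180,185) with its mouth facing right, the knob near (195,213), and the tip box at (302,210). The beaker is near (240,212), the bottle near (220,150), and a white item near (280,245). I'll zoom in to measure.

```bash
cat > h.py <<'E'
import numpy as np, cv2
from bench import ctrl, vision
def K(n):
    i=vision.camera_info(n); f=192/np.tan(np.radians(i["fov_y"]/2))
    return np.array([[f,0,i["cx"]],[0,f,i["cy"]],[0,0,1]]),i["dist"],i["pose"]
def p2w(n,uv,z):
    k,d,T=K(n); q=cv2.undistortPoints(np.array(uv,float).reshape(-1,1,2),k,d)[:,0]
    r=np.c_[q,np.ones(len(q))]@T[:3,:3].T; o=T[:3,3]
    return o+r*((z-o[2])/r[:,2])[:,None]
def w2p(n,P):
    k,d,T=K(n); R=T[:3,:3].T
    return cv2.projectPoints(np.array(P,float).reshape(-1,3),cv2.Rodrigues(R)[0],-R@T[:3,3],k,d)[0][:,0]
def crop(n,im,x0,y0,w,h,s,fn,step=10):
    c=cv2.resize(im[y0:y0+h,x0:x0+w,::-1],None,fx=s,fy=s,interpolation=cv2.INTER_CUBIC)
    for u in range(-(-x0//step)*step,x0+w,step):
        cv2.line(c,(int((u-x0+.5)*s),0),(int((u-x0+.5)*s),5),(0,0,255),1); cv2.putText(c,str(u),(int((u-x0)*s)-8,14),0,.3,(0,0,255))
    for v in range(-(-y0//step)*step,y0+h,step):
        cv2.line(c,(0,int((v-y0+.5)*s)),(5,int((v-y0+.5)*s)),(0,0,255),1); cv2.putText(c,str(v),(7,int((v-y0+.5)*s)+3),0,.3,(0,0,255))
    cv2.imwrite(fn,c)
E
python3 - <<'E'
from h import *
im=cv2.imread("pics/top0.png")[:,:,::-1]
crop("top",im,140,130,110,112,7,"pics/a.png")
crop("top",im,205,160,130,100,6,"pics/b.png")
# yellow
hsv=cv2.cvtColor(np.ascontiguousarray(im),cv2.COLOR_RGB2HSV)
m=cv2.inRange(hsv,(20,110,60),(35,255,255)); m[:, :265]=0; m[:,340:]=0; m[:180]=0;m[240:]=0
r=cv2.minAreaRect(cv2.findNonZero(m)); print(r)
b=cv2.boxPoints(r); print(b, p2w("top",b,.058), p2w("top",[r[0]],.058))
E
```

```text
((301.800048828125, 209.59999084472656), (25.043960571289062, 36.671512603759766), 63.43495178222656)
[[279.80005 206.59999]
 [312.60004 190.2    ]
 [323.80005 212.59999]
 [291.00006 228.99998]] [[ 0.45281466 -0.05953207  0.058     ]
 [ 0.5059999  -0.16573081  0.058     ]
 [ 0.43366864 -0.20158877  0.058     ]
 [ 0.38076232 -0.09553255  0.058     ]] [[ 0.44324955 -0.13053192  0.058     ]]
```

View pics/a.png

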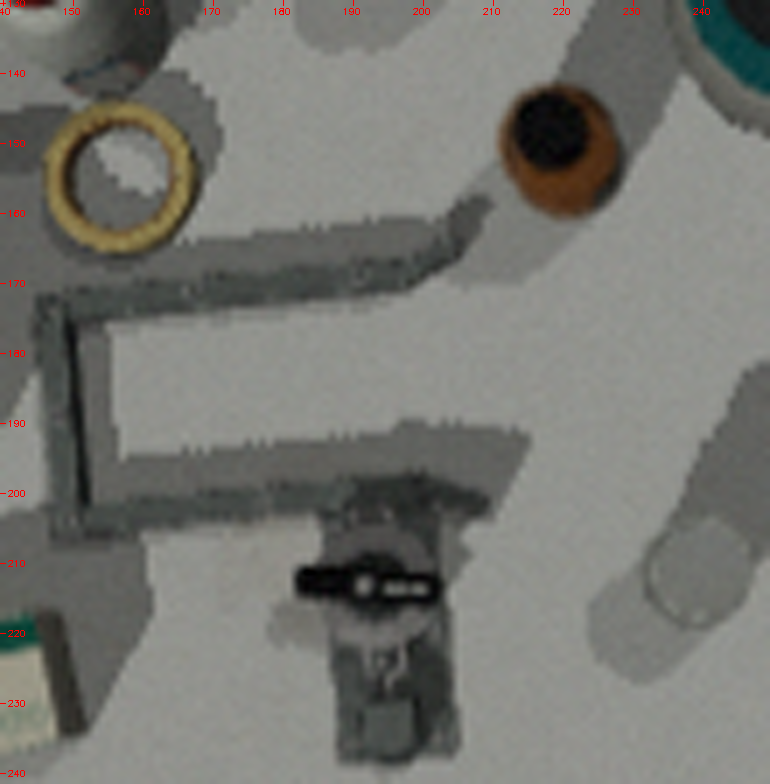

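View pics/b.png

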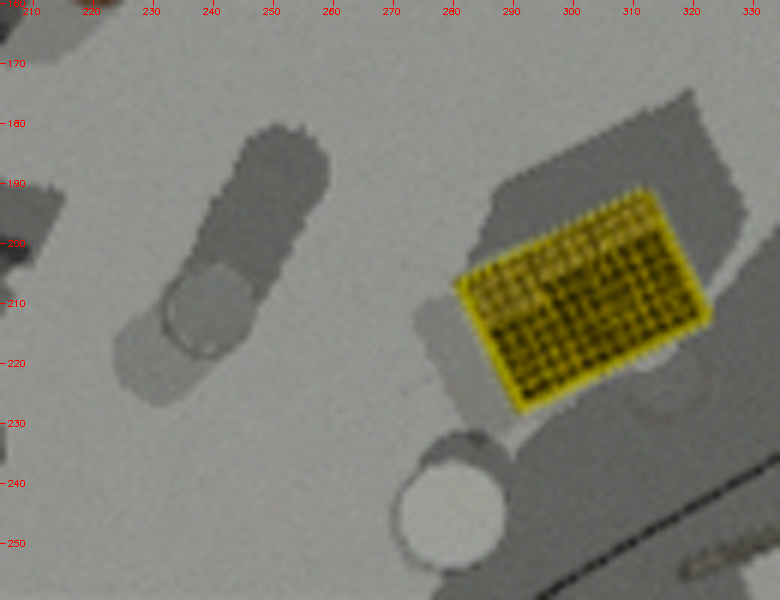

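The first crop shows the rails sloping by about 5°, the knob centre at about (192,213) with its white pointer to the right, and the bottle at about (219,151). In the second, the tip box is a yellow rectangle from (280,207) to (323,212), and the beaker is at about (240,211). Next I'll fit the dock pose.

```bash
cat > fit.py <<'E'
from h import *
from scipy.optimize import differential_evolution, minimize
im=cv2.imread("pics/top0.png"); g=cv2.GaussianBlur(cv2.cvtColor(im,cv2.COLOR_BGR2GRAY),(0,0),.7).astype(np.float32)
def rect(a,b,c,d,z): return [((a,b),(c,b),z),((c,b),(c,d),z),((c,d),(a,d),z),((a,d),(a,b),z)]
S=[((44.5,-95),(44.5,61.5),22),((58,-95),(58,61.5),22),((-44.5,-20),(-44.5,61.5),22),((-58,-20),(-58,61.5),22),((-44.5,61.5),(44.5,61.5),22)]
def world(p,P):
    x,y,t=p; c,s=np.cos(t),np.sin(t); P=np.asarray(P,float)
    return np.c_[x+c*P[:,0]-s*P[:,1],y+s*P[:,0]+c*P[:,1],P[:,2]]
def pts():
    out=[];nn=[]
    for a,b,z in S:
        for u in np.linspace(.03,.97,40):
            q=np.r_[(np.array(a)*(1-u)+np.array(b)*u)/1e3,z/1e3]; d=np.array(b)-a; d=d/np.hypot(*d)
            out.append(q); nn.append(np.r_[-d[1],d[0],0]*.002)
    return np.array(out),np.array(nn)
Q,N=pts()
def samp(uv): return cv2.remap(g,uv[:,0].astype(np.float32)[None],uv[:,1].astype(np.float32)[None],1)[0]
def cost(p):
    # signed contrast summed per edge
    D=samp(w2p("top",world(p,Q+N)))-samp(w2p("top",world(p,Q-N)))
    return -np.abs(D.reshape(len(S),-1).mean(1)).sum()
k=p2w("top",[[192.07,213.07]],.066)[0]; t=.087
c,s=np.cos(t),np.sin(t); x0=k[0]-(c*-.0965-s*-.0755); y0=k[1]-(s*-.0965+c*-.0755)
print("knob",k,"guess",x0,y0)
r=differential_evolution(cost,[(x0-.012,x0+.012),(y0-.012,y0+.012),(.04,.14)],seed=1,maxiter=60); p=r.x
print("dock",p,np.degrees(p[2]),r.fun)
print("knob by fit",world(p,[[-.0965,-.0755,.052]]))
print("pointer", np.diff(p2w("top",[[297/7+139.5,582/7+129.5],[440/7+139.5,588/7+129.5]],.066),axis=0))
bx=np.array([.44325,-.13053]);th=np.arctan2(.0532,.1062)
R=np.array([[np.cos(p[2]),-np.sin(p[2])],[np.sin(p[2]),np.cos(p[2])]])
L=lambda w:np.round(R.T@(np.array(w)-p[:2])*1e3,1)
print("box in dock",L(bx),np.degrees(th-p[2]))
bot=p2w("top",[[551/7+139.5,130/7+129.5]],.119)[0]; bk=p2w("top",[[239.7,211]],.07)[0]; wh=p2w("top",[[280,245]],.03)[0]
print("bottle",bot,L(bot[:2]),"beaker",bk,L(bk[:2]),"white",L(wh[:2]))
s=6;x,y=140,130; c=cv2.resize(im[y:242,x:255],None,fx=s,fy=s,interpolation=cv2.INTER_CUBIC)
def draw(P,col):
    cv2.polylines(c,[np.int32((w2p("top",P)-[x-.5,y-.5])*s)],True,col,1)
for a,b,z in S: draw(world(p,[[*np.array(a)/1e3,z/1e3],[*np.array(b)/1e3,z/1e3]]),(0,0,255))
an=np.linspace(0,6.28,30)
draw(world(p,np.c_[-.0965+.03*np.cos(an),-.0755+.03*np.sin(an),an*0+.029]),(0,255,0))
draw(np.c_[bot[0]+.0275*np.cos(an),bot[1]+.0275*np.sin(an),an*0],(255,0,0))
draw(np.c_[bk[0]+.0265*np.cos(an),bk[1]+.0265*np.sin(an),an*0+.07],(255,0,0))
cv2.imwrite("pics/fit.png",c)
E
python3 fit.py
```

```text
knob [0.4313675  0.22252983 0.066     ] guess 0.5209423068586742 0.3061291910287032
dock [0.51743884 0.30330276 0.10836282] 6.208732219273604 -91.2958984375
knob by fit [[0.42967025 0.21780905 0.052     ]]
pointer [[-0.00258136 -0.06576435  0.        ]]
box in dock [-120.7 -423.3] 20.399463361933652
bottle [0.63318671 0.13541538 0.119     ] [  96.9 -179.4] beaker [0.43833112 0.0694738  0.07      ] [-103.9 -223.9] white [-228.6 -342.5]
```

View pics/fit.png

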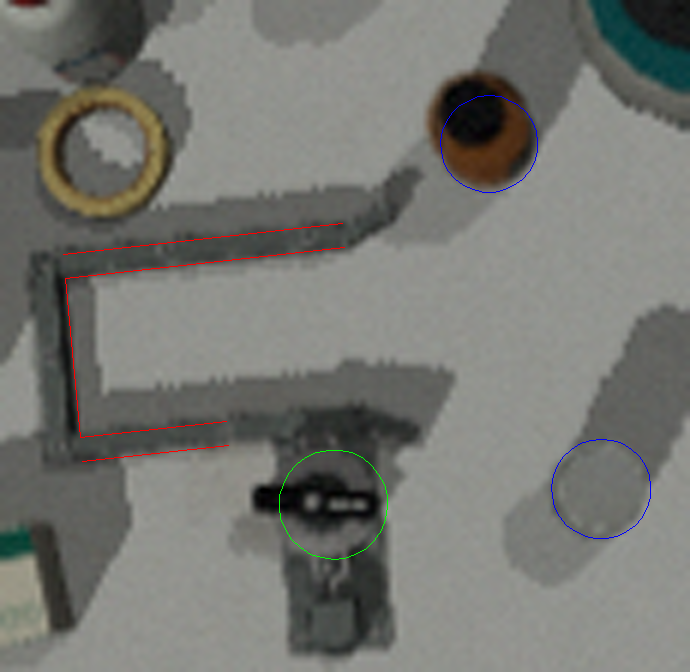

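The overlay matches the rails. The knob circle and the stop-face line suggest the dock is about 3 mm further in +y, so I'll use dock ≈ (0.518, 0.306, 0.103 rad). First I'll push the box sideways with two spread fingers flush on its long side, then push it from behind.

```bash
cat >> h.py <<'E'
from scipy.spatial.transform import Rotation as Ro
D=np.array([.518,.306]); TH=.103
RD=np.array([[np.cos(TH),-np.sin(TH)],[np.sin(TH),np.cos(TH)]])
def d2w(x,y): return D+RD@np.array([x,y])/1e3
def w2d(P): return RD.T@(np.array(P)[:2]-D)*1e3
def plan(xy,z,jaw=None):
    """jaw: world yaw of jaw axis, deg (mod 180)"""
    s=ctrl.get_state(); R=Ro.from_rotvec(s["tool_rot"]).as_matrix(); p=s["position"]
    if jaw is None: jaw=np.degrees(np.arctan2(R[1,2],R[0,2]))
    best=None
    for j in (jaw,jaw+180):
        j=np.radians(j); zt=np.array([np.cos(j),np.sin(j),0]); xt=np.array([0,0,-1.]); G=np.c_[xt,np.cross(zt,xt),zt]
        w=Ro.from_matrix(R.T@G).as_rotvec(degrees=True)
        if best is None or np.linalg.norm(w)<np.linalg.norm(best): best=w
    print("turn",best.round(1),"shift",(R.T@(np.r_[xy,z]-p)*1e3).round(1))
def st():
    s=ctrl.get_state(); R=Ro.from_rotvec(s["tool_rot"]).as_matrix()
    print("t",round(s["time"],2),"p",s["position"].round(4),"dock",w2d(s["position"]).round(1),"x",R[:,0].round(3),"y",R[:,1].round(3),"z",R[:,2].round(3),"jaw",np.degrees(np.arctan2(R[1,2],R[0,2])).round(1),"q",s["joint_positions"].round(2),"F",s["ft_force"].round(1),"g",round(s["grip_width"]*87,1))
E
python3 - <<'E'
from h import *
st()
f=np.array([-.448,.894]);n=np.array([-.894,-.448]);c=np.array([.4433,-.1305])
for off in (.052,.062,.072):
    a=c-.015*f+off*n; print(off,a,np.hypot(*a))
a=c-.015*f+.062*n
plan(a,.16,90+26.6)
E
```

```text
t 0.1 p [ 0.1473 -0.6326  0.2216] dock [-465.3 -895.5] x [-0.     0.002 -1.   ] y [ 0.974  0.227 -0.   ] z [ 0.227 -0.974 -0.002] jaw -76.9 q [ 1.36  0.32 -0.07  1.45  0.02  1.37 -0.06] F [-0.3 -0.1 -0.2] g 87.3
0.052 [ 0.403532 -0.167206] 0.43680192474392787
0.062 [ 0.394592 -0.171686] 0.4303242138899461
0.072 [ 0.385652 -0.176166] 0.4239834013968
turn [-13.5  -0.1  -0. ] shift [  62.2  345.5 -392.7]
```

Call:
servo_tool(commands=[[[-7,0,0,0,60,-20,60],[-13,0,0,0,100,-70,60],[-13,0,0,20,140,-118,60],[-13,0,0,30,180,-165,60],[-13,0,0,40,220,-210,60]]])

```text
time: 0.72
position: [0.3128, -0.3797, 0.1824]
tool_rot: [0.867, 1.391, -0.868]
ft_force: [2.0, -1.3, 0.5]
grip_width: 0.696
```

```bash
python3 - <<'E'
from h import *
st()
plan([.3946,-.1717],.12,90+26.6)
E
```

```text
t 0.72 p [ 0.3128 -0.3797  0.1824] dock [-274.7 -661. ] x [-0.  0. -1.] y [ 0.898  0.44  -0.   ] z [ 0.44  -0.898 -0.   ] jaw -63.9 q [ 1.11  0.02 -0.29  1.88  0.01  1.24 -0.29] F [ 2.  -1.3  0.5] g 60.6
turn [-0.5 -0.   0. ] shift [  62.4  165.  -150.8]
```

Call:
servo_tool(commands=[[[0,0,0,15,40,-40,60],[0,0,0,30,85,-80,60],[0,0,0,50,125,-115,60],[0,0,0,62,160,-151,60],[0,0,0,62,160,-151,60]]])

```text
time: 1.35
position: [0.3897, -0.1718, 0.1201]
tool_rot: [0.862, 1.396, -0.862]
ft_force: [-0.7, -0.9, -0.4]
grip_width: 0.689
```

```bash
python3 - <<'E'
from h import *
st()
plan([.3946,-.1717],.03,90+26.6)
im=vision.get_image("side"); crop("side",im,195,180,90,80,8,"pics/c.png")
E
```

```text
t 1.35 p [ 0.3897 -0.1718  0.1201] dock [-176.8 -462.1] x [-0.002  0.001 -1.   ] y [ 0.895  0.447 -0.001] z [ 0.447 -0.895 -0.002] jaw -63.5 q [ 0.91 -0.06 -0.53  2.09 -0.04  1.11 -0.72] F [-0.7 -0.9 -0.4] g 59.9
turn [-0.1 -0.1  0.1] shift [90.1  4.5  2.3]
```

View pics/c.png

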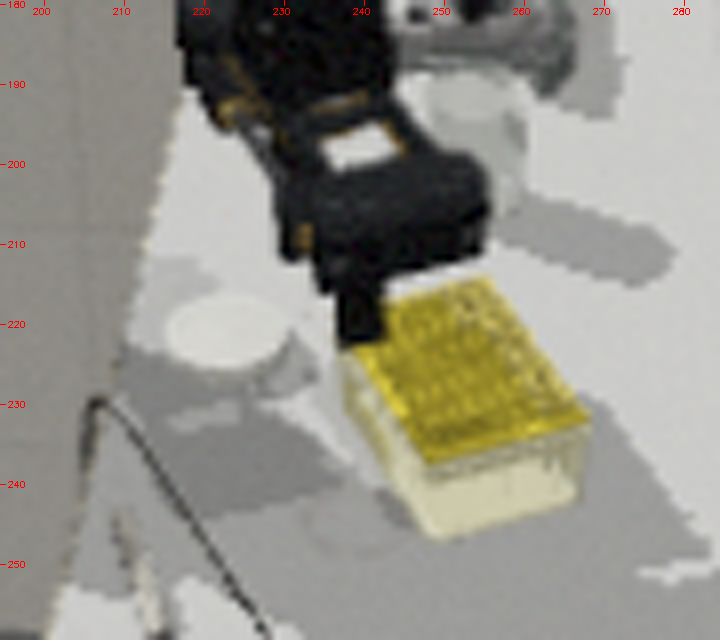

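The fingers are beside the box's base-side edge, with the near finger at about (240,222) and the box top corner at about (241,222). They should clear by about 14 mm, so I'll descend.

Call:
servo_tool(commands=[[[0,0,0,30,0,0,60],[0,0,0,55,0,0,60],[0,0,0,75,0,0,60],[0,0,0,90,0,0,60],[0,0,0,90,0,0,60]]])

```text
time: 2.02
position: [0.3886, -0.1762, 0.0303]
tool_rot: [0.869, 1.393, -0.869]
ft_force: [-0.3, 0.9, 0.7]
grip_width: 0.692
```

```bash
python3 - <<'E'
from h import *
st()
im=vision.get_image("top"); cv2.imwrite("pics/t1.png",im[:,:,::-1])
f=np.array([-.448,.894])
p=ctrl.get_state()["position"]
print(w2p("side",[np.r_[p[:2]-.0375*f,.03]]))
crop("top",im,250,165,90,80,8,"pics/d.png")
E
```

```text
t 2.02 p [ 0.3886 -0.1762  0.0303] dock [-178.3 -466.3] x [-0.002  0.001 -1.   ] y [ 0.898  0.439 -0.001] z [ 0.439 -0.898 -0.002] jaw -64.0 q [ 0.89  0.08 -0.54  2.17  0.05  0.91 -0.79] F [-0.3  0.9  0.7] g 60.2
[[240.12166193 243.6569996 ]]
```

Call:
servo_tool(commands=[[[0,0,0,0,11,0,60],[0,0,0,0,20,0,60],[2,0,0,0,30,1,60],[4,0,0,0,40,2,60],[6,0,0,0,50,4,60]]])

```text
time: 2.7
position: [0.4362, -0.157, 0.0314]
tool_rot: [0.946, 1.356, -0.948]
ft_force: [-2.9, -0.7, 2.9]
grip_width: 0.689
```

```bash
cat >> h.py <<'E'
def box(fn=None):
    im=vision.get_image("top")
    hsv=cv2.cvtColor(im,cv2.COLOR_RGB2HSV)
    m=cv2.inRange(hsv,(20,110,60),(35,255,255)); m[:, :150]=0; m[:,340:]=0; m[:165]=0;m[240:]=0
    if fn: cv2.imwrite(fn,im[:,:,::-1])
    n,l,s,_=cv2.connectedComponentsWithStats(m,connectivity=8)
    k=1+np.argmax(s[1:,4])
    r=cv2.minAreaRect(cv2.findNonZero((l==k).astype(np.uint8))); b=p2w("top",cv2.boxPoints(r),.058)[:,:2]
    e=[b[1]-b[0],b[2]-b[1]]; e=max(e,key=np.linalg.norm); e=e if e[1]>0 else -e
    print("box dock",w2d(b.mean(0)).round(1),"ang",np.degrees(np.arctan2(-e[0],e[1])-TH).round(1),"px",np.round(r[1],1),s[k,4])
E
python3 - <<'E'
from h import *
st(); box("pics/t2.png")
E
```

```text
t 2.7 p [ 0.4362 -0.157   0.0314] dock [-129.  -452.2] x [-0.002 -0.    -1.   ] y [ 0.939  0.344 -0.002] z [ 0.344 -0.939 -0.   ] jaw -69.9 q [ 0.82  0.16 -0.56  2.09  0.11  0.92 -1.02] F [-2.9 -0.7  2.9] g 59.9
box dock [ -71.8 -419. ] ang 14.7 px [18.4 36.6] 527
```

Call:
servo_tool(commands=[[[2,0,0,0,11,1,60],[4,0,0,0,22,2,60],[6.5,0,0,0,33,3,60],[9,0,0,0,44,4,60],[11.5,0,0,0,55,6,60]]])

```text
time: 3.38
position: [0.4898, -0.1436, 0.0312]
tool_rot: [1.097, 1.278, -1.099]
ft_force: [-2.7, 0.3, 1.5]
grip_width: 0.689
```

```bash
python3 - <<'E'
from h import *
st(); box("pics/t3.png"); plan(d2w(-52,-440),.03,90+5.9)
E
```

```text
t 3.38 p [ 0.4898 -0.1436  0.0312] dock [ -74.2 -444.3] x [-0.001  0.    -1.   ] y [ 0.989  0.149 -0.001] z [ 0.149 -0.989 -0.   ] jaw -81.4 q [ 0.72  0.26 -0.54  1.98  0.16  0.95 -1.32] F [-2.7  0.3  1.5] g 60.0
box dock [  -9.4 -423.2] ang 3.0 px [16.8 36.3] 395
turn [ 2.6 -0.  -0.1] shift [ 1.6 20.4 -3.3]
```

Call:
servo_tool(commands=[[[1.5,0,0,0,9,0,60],[2.6,0,0,0,16,0,60],[2.6,0,0,0,20,0,60],[2.6,0,0,0,20,0,60],[2.6,0,0,0,10,0,60]]])

```text
time: 4.05
position: [0.5004, -0.1425, 0.0314]
tool_rot: [1.132, 1.256, -1.13]
ft_force: [-0.1, -0.0, 0.1]
grip_width: 0.69
```

Call:
servo_tool(commands=[[[0,0,0,-5,-20,0,60],[0,0,0,-40,-30,10,60],[0,0,0,-80,-30,40,60],[10,0,0,-90,0,90,60],[20,0,0,-90,10,140,60]]])

```text
time: 4.68
position: [0.5265, -0.2824, 0.1235]
tool_rot: [1.391, 1.076, -1.387]
ft_force: [-0.8, -0.4, 0.4]
grip_width: 0.691
```

```bash
python3 - <<'E'
from h import *
st(); box("pics/t4.png"); 
E
```

```text
t 4.67 p [ 0.5265 -0.2824  0.1235] dock [ -52.1 -586.2] x [ 0.005 -0.002 -1.   ] y [ 0.969 -0.246  0.005] z [-0.246 -0.969  0.001] jaw -104.2 q [ 0.81  0.3  -0.43  1.7   0.14  1.16 -1.48] F [-0.8 -0.4  0.4] g 60.1
box dock [  -4.7 -425.6] ang 0.3 px [22.7 36.7] 774
```

```bash
python3 - <<'E'
from h import *
plan(d2w(-2,-520),.12,-84); plan(d2w(-2,-520),.12,5.9)
E
```

```text
turn [-21.1   0.4  -0.3] shift [  1.8  21.7 -88.7]
turn [69.   0.1 -0.5] shift [  1.8  21.7 -88.7]
```

Call:
servo_tool(commands=[[[-10.5,0,0,0,5,-20,60],[-21,0,0,0,10,-40,60],[-31.5,0,0,0,15,-60,60],[-42,0,0,0,20,-75,60],[-52,0,0,0,22,-80,60]]])

```text
time: 5.35
position: [0.565, -0.207, 0.1212]
tool_rot: [0.702, 1.454, -0.701]
ft_force: [0.5, 0.2, -0.8]
grip_width: 0.687
```

Call:
servo_tool(commands=[[[-10.5,0,0,0,0,0,60],[-21,0,0,0,0,0,60],[-31.5,0,0,0,0,0,60],[-42,0,0,0,0,0,60],[-52,0,0,0,0,0,60]]])

```text
time: 5.98
position: [0.5643, -0.2086, 0.1211]
tool_rot: [-0.005, 1.571, 0.005]
ft_force: [0.3, -0.2, 0.7]
grip_width: 0.688
```

```bash
python3 - <<'E'
from h import *
st(); box("pics/t5.png"); plan(d2w(-2,-516),.03,5.9)
E
```

```text
t 5.97 p [ 0.5643 -0.2086  0.1211] dock [  -6.9 -516.7] x [-0. -0. -1.] y [-0.006  1.    -0.   ] z [ 1.     0.006 -0.   ] jaw 0.4 q [ 0.92  0.38 -0.75  1.68  0.28  1.19  0.11] F [ 0.3 -0.2  0.7] g 59.8
box dock [  -9.7 -424.3] ang -5.8 px [22. 37.] 754
turn [-5.2 -0.   0. ] shift [91.   1.2  4.9]
```

```bash
python3 - <<'E'
from h import *
a=cv2.imread("pics/t4.png")[170:250,220:350];b=cv2.imread("pics/t5.png")[170:250,220:350]
cv2.imwrite("pics/e.png",cv2.resize(np.vstack([a,b]),None,fx=3.7,fy=3.7,interpolation=cv2.INTER_CUBIC))
E
```

```text
(no output)
```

View pics/e.png

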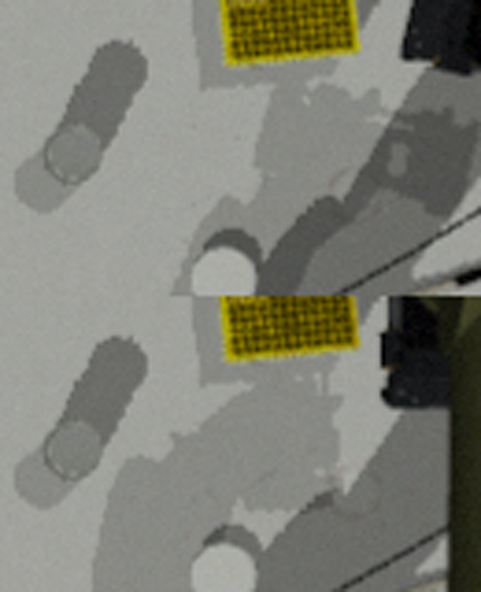

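The box hasn't moved. My mask cut off its upper edge at row 165, so I'll widen it.

```bash
sed -i 's/m\[:165\]=0/m[:130]=0; m[:170,:240]=0/' h.py; python3 - <<'E'
from h import *
box("pics/t6.png"); plan(d2w(0,-516),.03,5.9)
E
```

```text
box dock [  -1.4 -425.4] ang 0.3 px [24.8 36.6] 879
turn [-5.9 -0.   0. ] shift [91.   1.4  6.8]
```

Call:
servo_tool(commands=[[[-3,0,0,30,0,3,60],[-5.5,0,0,55,0,5,60],[-5.5,0,0,75,0,5,60],[-5.5,0,0,90,0,5,60],[-5.5,0,0,91,0,5,60]]])

```text
time: 6.7
position: [0.5692, -0.2083, 0.0291]
tool_rot: [-0.074, 1.571, 0.075]
ft_force: [-0.0, 0.4, 0.3]
grip_width: 0.688
```

```bash
python3 - <<'E'
from h import *
st(); plan(d2w(-1,-496),.03,5.9);  plan(d2w(0,-260),.03,5.9)
E
```

```text
t 6.7 p [ 0.5692 -0.2083  0.0291] dock [  -1.9 -516.9] x [-0.002  0.001 -1.   ] y [-0.095  0.995  0.001] z [ 0.995  0.095 -0.002] jaw 5.5 q [ 0.89  0.5  -0.72  1.74  0.37  1.04  0.13] F [-0.   0.4  0.3] g 59.8
turn [-0.4 -0.1 -0. ] shift [-0.9 20.9  0.8]
turn [-0.4 -0.1 -0. ] shift [-7.000e-01  2.569e+02 -1.000e-01]
```

Now I'll push forward, gently onto contact and then at about 100 mm/s.

Call:
servo_tool(commands=[[[-0.4,0,0,-1,12,1,60],[-0.4,0,0,-1,21,1,60],[-0.4,0,0,-1,33,1,60],[-0.4,0,0,-1,45,1,60],[-0.4,0,0,-1,57,1,60]]])

```text
time: 7.32
position: [0.5659, -0.1515, 0.0316]
tool_rot: [-0.082, 1.568, 0.08]
ft_force: [0.0, -2.7, 4.2]
grip_width: 0.692
```

Call:
servo_tool(commands=[[[0,0,0,0,14,0,60],[0,0,0,0,28,0,60],[0,0,0,0,42,0,60],[0,0,0,0,56,0,60],[0,0,0,0,68,0,60]]])

```text
time: 7.95
position: [0.5583, -0.0829, 0.0311]
tool_rot: [-0.081, 1.57, 0.082]
ft_force: [0.8, -3.7, 2.1]
grip_width: 0.688
```

```bash
python3 - <<'E'
from h import *
st(); box("pics/t7.png");  plan(d2w(0,-260),.03,5.9)
E
```

```text
t 7.95 p [ 0.5583 -0.0829  0.0311] dock [ 1.00e-01 -3.91e+02] x [-0.  0. -1.] y [-0.103  0.995  0.   ] z [ 0.995  0.103 -0.   ] jaw 5.9 q [ 0.76  0.43 -0.78  1.85  0.35  1.01 -0.06] F [ 0.8 -3.7  2.1] g 59.9
box dock [  -1.7 -313.7] ang -0.1 px [25.2 32. ] 751
turn [ 0.1 -0.  -0.1] shift [  1.3 128.7   0.2]
```

Call:
servo_tool(commands=[[[0,0,0,0,14,0,60],[0,0,0,0,28,0.5,60],[0,0,0,0,42,1,60],[0,0,0,0,56,1,60],[0,0,0,0,70,1,60]]])

```text
time: 8.62
position: [0.552, -0.0131, 0.031]
tool_rot: [-0.081, 1.57, 0.081]
ft_force: [1.0, -2.6, 1.1]
grip_width: 0.69
```

Call:
servo_tool(commands=[[[0,0,0,0,14,0,60],[0,0,0,0,28,0,60],[0,0,0,0,40,0,60],[0,0,0,0,50,0,60],[0,0,0,0,55,0,60]]])

```text
time: 9.25
position: [0.5465, 0.0412, 0.031]
tool_rot: [-0.082, 1.57, 0.082]
ft_force: [-0.0, -0.9, -0.2]
grip_width: 0.688
```

Call:
servo_tool(commands=[[[0,0,0,0,-15,0,60],[0,0,0,-20,-40,0,60],[0,0,0,-60,-80,0,60],[0,0,0,-80,-100,0,30],[10,0,0,-80,-100,0,0]]])

```text
time: 9.88
position: [0.5585, -0.0636, 0.113]
tool_rot: [0.063, 1.566, -0.065]
ft_force: [0.6, 0.9, -0.3]
grip_width: 0.542
```

```bash
python3 - <<'E'
from h import *
st(); box("pics/t8.png")
E
```

```text
t 9.88 p [ 0.5585 -0.0636  0.113 ] dock [   2.3 -371.8] x [ 0.003 -0.002 -1.   ] y [ 0.082  0.997 -0.001] z [ 0.997 -0.082  0.004] jaw -4.7 q [ 0.76  0.31 -0.8   1.79  0.25  1.14 -0.21] F [ 0.6  0.9 -0.3] g 47.1
box dock [  -1.4 -196.8] ang -0.1 px [24.7 36.6] 847
```

Call:
servo_tool(commands=[[[10.5,0,0,0,0,0,0],[21,0,0,0,0,0,0],[31.5,0,0,0,0,0,0],[42,0,0,0,0,0,0],[52,0,0,0,0,0,0]]])

```text
time: 10.55
position: [0.5567, -0.0598, 0.1108]
tool_rot: [0.766, 1.432, -0.766]
ft_force: [0.0, 0.0, -0.1]
grip_width: 0.018
```

Call:
servo_tool(commands=[[[9,0,0,0,0,0,0],[18,0,0,0,0,0,0],[27.4,0,0,0,0,0,0],[27.4,0,0,0,0,0,0]]])

```text
time: 11.05
position: [0.5568, -0.0597, 0.1109]
tool_rot: [1.123, 1.262, -1.123]
ft_force: [-0.0, 0.2, -0.4]
grip_width: 0.002
```

```bash
python3 - <<'E'
from h import *
st(); plan(d2w(-1.5,-295),.032,-84.1)
E
```

```text
t 11.05 p [ 0.5568 -0.0597  0.1109] dock [   1.  -367.8] x [-0.001 -0.    -1.   ] y [ 0.993  0.116 -0.001] z [ 0.116 -0.993  0.   ] jaw -83.3 q [ 0.58  0.27 -0.6   1.8   0.17  1.13 -1.52] F [-0.   0.2 -0.4] g 0.2
turn [0.8 0.  0. ] shift [ 78.9  -1.5 -72.8]
```

Tool −z now points along the lane. I'll descend and approach.

Call:
servo_tool(commands=[[[0.8,0,0,30,-1,-30,0],[0.8,0,0,60,-1.5,-55,0],[0.8,0,0,79,-1.5,-73,0],[0.8,0,0,79,-1.5,-82,0],[0.8,0,0,79,-1.5,-91,0]]])

```text
time: 11.68
position: [0.5459, 0.0309, 0.0328]
tool_rot: [1.135, 1.254, -1.134]
ft_force: [0.6, 0.2, -0.5]
grip_width: 0.007
```

Call:
servo_tool(commands=[[[0,0,0,0,0,-10,0],[0,0,0,0,0,-20,0],[0,0,0,0,0,-30,0],[0,0,0,0,0,-40,0],[0,0,0,0,0,-50,0]]])

```text
time: 12.3
position: [0.5403, 0.0813, 0.0323]
tool_rot: [1.135, 1.254, -1.136]
ft_force: [0.4, -3.2, 2.8]
grip_width: 0.006
```

```bash
python3 - <<'E'
from h import *
st(); box("pics/t9.png")
E
```

```text
t 12.3 p [0.5403 0.0813 0.0323] dock [  -0.9 -225.8] x [ 0. -0. -1.] y [0.995 0.099 0.   ] z [ 0.099 -0.995  0.   ] jaw -84.3 q [ 0.36  0.35 -0.64  1.89  0.25  0.98 -1.86] F [ 0.4 -3.2  2.8] g 0.5
box dock [  -1.4 -139.3] ang -90.4 px [24.9 24.5] 228
```

Call:
servo_tool(commands=[[[0,0,0,0,0,-12,0],[0,0,0,0,0,-24,0],[0,0,0,0,0,-36,0],[0,0,0,0,0,-48,0],[0,0,0,0,0,-60,0]]])

```text
time: 12.98
position: [0.534, 0.1416, 0.032]
tool_rot: [1.135, 1.255, -1.136]
ft_force: [0.7, -3.1, 0.4]
grip_width: 0.005
```

```bash
python3 - <<'E'
from h import *
st()
E
```

```text
t 12.97 p [0.534  0.1416 0.032 ] dock [  -1.  -165.2] x [-0.  0. -1.] y [ 0.995  0.1   -0.   ] z [ 0.1   -0.995 -0.   ] jaw -84.3 q [ 0.27  0.37 -0.66  1.88  0.27  0.99 -1.99] F [ 0.7 -3.1  0.4] g 0.5
```

Call:
servo_tool(commands=[[[0,0,0,0,0,-12,0],[0,0,0,0,0,-24,0],[0,0,0,0,0,-36,0],[0,0,0,0,0,-48,0],[0,0,0,0,0,-60,0]]])

```text
time: 13.6
position: [0.528, 0.2012, 0.032]
tool_rot: [1.135, 1.255, -1.136]
ft_force: [0.4, -1.8, -0.6]
grip_width: 0.003
```

Call:
servo_tool(commands=[[[0,0,0,0,0,-7,0],[0,0,0,0,0,-13,0],[0,0,0,0,0,-18,0]]])

```text
time: 13.98
position: [0.5265, 0.2182, 0.0321]
tool_rot: [1.135, 1.254, -1.136]
ft_force: [1.4, -2.2, -0.3]
grip_width: 0.007
```

```bash
python3 - <<'E'
from h import *
st()
E
```

```text
t 13.97 p [0.5265 0.2182 0.0321] dock [ -0.5 -88.2] x [-0. -0. -1.] y [ 0.995  0.099 -0.   ] z [ 0.099 -0.995  0.   ] jaw -84.3 q [ 0.13  0.41 -0.68  1.83  0.3   1.   -2.14] F [ 1.4 -2.2 -0.3] g 0.7
```

Call:
servo_tool(commands=[[[0,0,0,0,0,-3,0],[0,0,0,0,0,-6,0],[0,0,0,0,0,-9,0]]])

```text
time: 14.35
position: [0.5257, 0.2271, 0.0321]
tool_rot: [1.136, 1.254, -1.136]
ft_force: [0.2, -2.0, -0.3]
grip_width: 0.007
```

Call:
servo_tool(commands=[[[0,0,0,0,0,-2,0],[0,0,0,0,0,-3,0]]])

```text
time: 14.6
position: [0.5252, 0.2303, 0.0321]
tool_rot: [1.135, 1.255, -1.135]
ft_force: [0.2, -0.9, -0.4]
grip_width: 0.004
```

Call:
servo_tool(commands=[[[0,0,0,0,0,-1,0],[0,0,0,0,0,-2,0]]])

```text
time: 14.85
position: [0.5251, 0.2321, 0.0321]
tool_rot: [1.135, 1.255, -1.136]
ft_force: [-0.0, -1.6, -0.2]
grip_width: 0.008
```

Call:
servo_tool(commands=[[[0,0,0,0,0,-1,0],[0,0,0,0,0,-2,0]]])

```text
time: 15.1
position: [0.5249, 0.2342, 0.0321]
tool_rot: [1.135, 1.255, -1.136]
ft_force: [-0.2, -1.3, -1.0]
grip_width: 0.004
```

Call:
servo_tool(commands=[[[0,0,0,0,0,-1,0],[0,0,0,0,0,-2,0]]])

```text
time: 15.35
position: [0.5247, 0.2362, 0.0321]
tool_rot: [1.135, 1.255, -1.136]
ft_force: [-0.5, -1.8, -0.4]
grip_width: 0.004
```

```bash
python3 - <<'E'
from h import *
st(); im=vision.get_image("top"); crop("top",im,140,150,90,80,8,"pics/f.png")
E
```

```text
t 15.35 p [0.5247 0.2362 0.0321] dock [ -0.6 -70.1] x [-0. -0. -1.] y [ 0.995  0.099 -0.   ] z [ 0.099 -0.995  0.   ] jaw -84.3 q [ 0.1   0.42 -0.68  1.82  0.31  1.01 -2.17] F [-0.5 -1.8 -0.4] g 0.4
```

View pics/f.png

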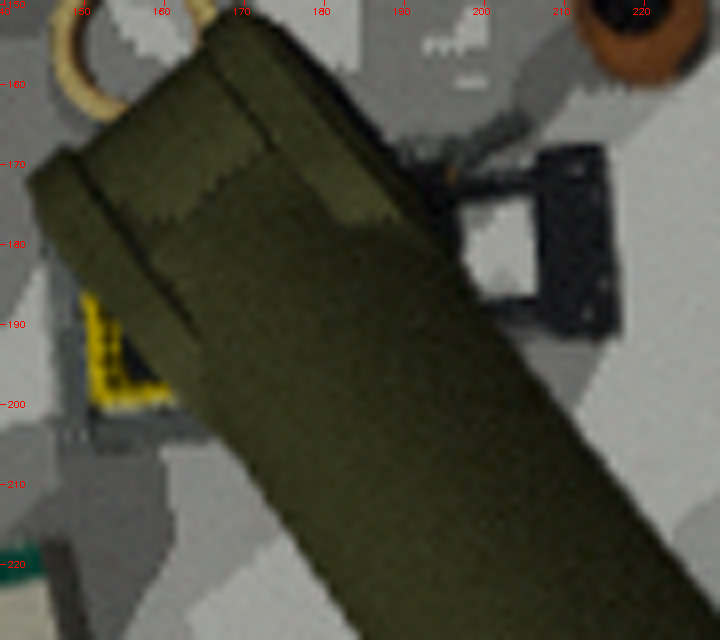

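The arm hides most of the box. Its yellow front edge is at about column 150.5, next to the stop face, so it is nearly home. I'll continue in small steps and watch the force.

Call:
servo_tool(commands=[[[0,0,0,0,0,-1,0],[0,0,0,0,0,-2,0]]])

```text
time: 15.65
position: [0.5245, 0.2382, 0.0321]
tool_rot: [1.135, 1.255, -1.136]
ft_force: [0.7, -1.5, -0.4]
grip_width: 0.005
```

Call:
servo_tool(commands=[[[0,0,0,0,0,-1,0],[0,0,0,0,0,-2,0]]])

```text
time: 15.9
position: [0.5243, 0.2402, 0.0321]
tool_rot: [1.135, 1.255, -1.135]
ft_force: [0.0, -2.3, -0.9]
grip_width: 0.002
```

Call:
servo_tool(commands=[[[0,0,0,0,0,-1,0],[0,0,0,0,0,-2,0]]])

```text
time: 16.15
position: [0.5242, 0.2414, 0.0321]
tool_rot: [1.135, 1.254, -1.136]
ft_force: [-0.5, -4.8, 0.3]
grip_width: 0.005
```

Call:
servo_tool(commands=[[[0,0,0,0,0,-1,0],[0,0,0,0,0,-2,0],[0,0,0,0,0,-2,0]]])

```text
time: 16.52
position: [0.5242, 0.2413, 0.0321]
tool_rot: [1.133, 1.252, -1.139]
ft_force: [-0.9, -7.4, 2.2]
grip_width: 0.006
```

It has hit the stop, since the position is steady and the force is rising. I'll retract and look.

Call:
servo_tool(commands=[[[0,0,0,0,0,10,0],[0,0,0,-10,0,40,0],[0,0,0,-60,0,80,0],[0,0,0,-100,0,120,0],[0,0,0,-100,0,170,0]]])

```text
time: 17.15
position: [0.5438, 0.0761, 0.1364]
tool_rot: [1.139, 1.25, -1.126]
ft_force: [0.3, -0.6, -1.1]
grip_width: 0.008
```

```bash
python3 - <<'E'
from h import *
st(); box("pics/t10.png"); im=cv2.imread("pics/t10.png")[:,:,::-1]; crop("top",im,140,150,90,90,8,"pics/g.png")
E
```

```text
t 17.15 p [0.5438 0.0761 0.1364] dock [   2.1 -231.4] x [ 0.009  0.002 -1.   ] y [0.995 0.102 0.009] z [ 0.102 -0.995 -0.001] jaw -84.1 q [ 0.41  0.22 -0.67  1.8   0.15  1.16 -1.77] F [ 0.3 -0.6 -1.1] g 0.7
box dock [0.3 0.5] ang -0.7 px [25.9 36. ] 851
```

View pics/g.png

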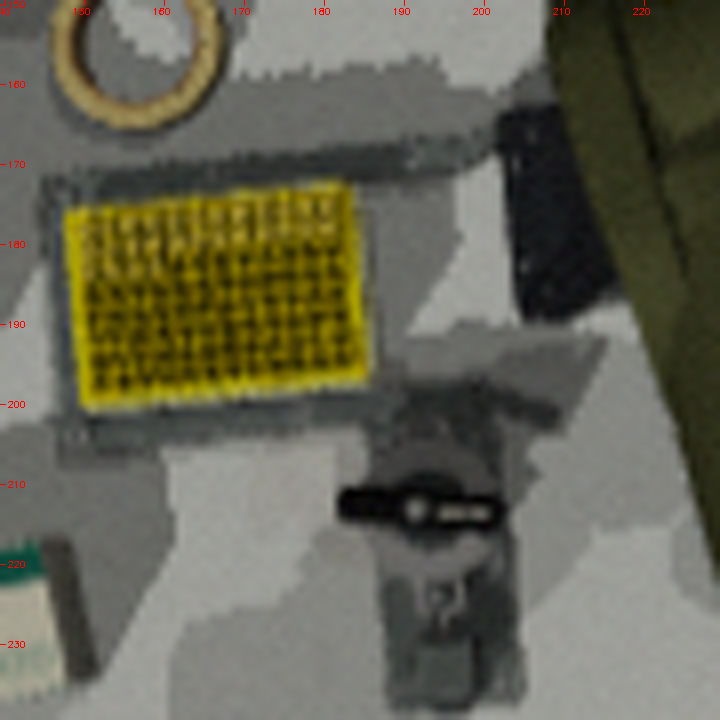

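The box sits against the stop, with no gap at columns 147–150, and the rails run parallel on both sides. The knob bar spans (182,212) to (202.5,213.5) with its pointer to the right. Next is the knob.

```bash
python3 - <<'E'
from h import *
im=cv2.imread("pics/t10.png"); g=im.max(2)
m=np.zeros_like(g); m[207:219,178:207]=(g[207:219,178:207]<45)*255
m=cv2.morphologyEx(m,cv2.MORPH_CLOSE,np.ones((3,5),np.uint8))
r=cv2.minAreaRect(cv2.findNonZero(m)); print(r)
b=p2w("top",cv2.boxPoints(r),.066)[:,:2]; print("knob vis",b.mean(0)); e=max([b[1]-b[0],b[2]-b[1]],key=np.linalg.norm); print("bar",np.degrees(np.arctan2(*e[::-1])),np.linalg.norm(e))
c=p2w("top",[[192.4,212.8]],.066)[0]; print("eye",c)
B=d2w(.3,.5)
for t in (.09,.097,.103):
    print(t,B+np.array([[np.cos(t),-np.sin(t)],[np.sin(t),np.cos(t)]])@[-.0965,-.0755])
plan([.430,.221],.136,-3)
E
```

```text
((192.04949951171875, 212.99505615234375), (8.15930461883545, 20.000247955322266), 84.2894058227539)
knob vis [0.4316103  0.22261402]
bar -84.16585332071158 0.06435772581155351
eye [0.43223624 0.22147467 0.066     ]
0.09 [0.42892339 0.22266048]
0.097 [0.42951265 0.22203728]
0.103 [0.43002119 0.2215064 ]
turn [-81.7   0.4  -0. ] shift [  -3.1  -98.9 -165.1]
```

Call:
servo_tool(commands=[[[-10,0,0,0,-20,-30,50],[-20,0,0,0,-40,-60,50],[-30,0,0,0,-60,-95,50],[-40,0,0,0,-80,-130,50],[-50,0,0,0,-98,-165,50]]])

```text
time: 17.82
position: [0.4259, 0.2312, 0.1322]
tool_rot: [0.465, 1.52, -0.463]
ft_force: [-0.2, -0.1, 1.2]
grip_width: 0.485
```

Call:
servo_tool(commands=[[[-10,0,0,0,0,0,50],[-20,0,0,0,0,0,50],[-31,0,0,0,0,0,50],[-31,0,0,0,0,0,50]]])

```text
time: 18.32
position: [0.4267, 0.2301, 0.1321]
tool_rot: [0.047, 1.57, -0.045]
ft_force: [0.4, -0.2, 0.4]
grip_width: 0.577
```

```bash
python3 - <<'E'
from h import *
st(); plan([.431,.222],.035,-3)
E
```

```text
t 18.32 p [0.4267 0.2301 0.1321] dock [-98.6 -66.1] x [ 0.     0.001 -1.   ] y [0.059 0.998 0.001] z [ 0.998 -0.059  0.   ] jaw -3.4 q [ 0.36  0.1  -0.94  1.94  0.09  1.14 -0.68] F [ 0.4 -0.2  0.4] g 50.2
turn [-0.4  0.  -0.1] shift [97.1 -8.   4.8]
```

Call:
servo_tool(commands=[[[0,0,0,25,-8,5,50],[0,0,0,50,-8,5,50],[0,0,0,75,-8,5,50],[0,0,0,90,-8,5,50],[0,0,0,97,-8,5,50]]])

```text
time: 18.95
position: [0.4311, 0.2213, 0.0345]
tool_rot: [0.046, 1.571, -0.046]
ft_force: [-0.5, -0.5, 0.6]
grip_width: 0.575
```

```bash
python3 - <<'E'
from h import *
st(); plan([.431,.222],.034,-3)
E
```

```text
t 18.95 p [0.4311 0.2213 0.0345] dock [-95.1 -75.4] x [-0.001  0.    -1.   ] y [0.059 0.998 0.   ] z [ 0.998 -0.059 -0.001] jaw -3.4 q [ 0.29  0.27 -0.89  2.03  0.25  0.96 -0.79] F [-0.5 -0.5  0.6] g 50.0
turn [-0.4 -0.  -0. ] shift [ 0.5  0.7 -0.2]
```

Call:
servo_tool(commands=[[[0,0,0,0,0,0,30],[0,0,0,0,0,0,10],[0,0,0,0,0,0,10],[0,0,0,0,0,0,10],[0,0,0,0,0,0,10]]], newtons=10)

```text
time: 19.58
position: [0.4304, 0.2212, 0.0353]
tool_rot: [0.045, 1.572, -0.046]
ft_force: [-5.0, -0.1, 6.2]
grip_width: 0.182
```

```bash
python3 - <<'E'
from h import *
st(); print(ctrl.get_state()["torque"])
E
```

```text
t 19.57 p [0.4304 0.2212 0.0353] dock [-95.9 -75.4] x [-0.002 -0.001 -1.   ] y [ 0.058  0.998 -0.001] z [ 0.998 -0.058 -0.002] jaw -3.3 q [ 0.29  0.27 -0.9   2.03  0.25  0.96 -0.79] F [-5.  -0.1  6.2] g 15.9
[-0.10567256  0.92737661 -0.11836601]
```

Call:
servo_tool(commands=[[[6,0,0,-0.5,0,-1,10],[15,0,0,-0.5,0,-1,10],[24,0,0,-0.5,0,-1,10],[33,0,0,-0.5,0,-1,10],[42,0,0,-0.5,0,-1,10]]])

```text
time: 20.2
position: [0.4267, 0.2223, 0.0353]
tool_rot: [0.618, 1.486, -0.623]
ft_force: [-10.4, 2.8, 8.2]
grip_width: 0.192
```

```bash
python3 - <<'E'
from h import *
st(); print(ctrl.get_state()["torque"])
E
```

```text
t 20.2 p [0.4267 0.2223 0.0353] dock [-99.4 -73.8] x [-0.006 -0.001 -1.   ] y [ 0.713  0.701 -0.005] z [ 0.701 -0.713 -0.004] jaw -45.5 q [ 0.19  0.23 -0.78  2.04  0.2   0.95 -1.49] F [-10.4   2.8   8.2] g 16.7
[0.53682482 2.34454702 0.25716445]
```

Call:
servo_tool(commands=[[[0,0,0,-1,-2,-2,10],[0,0,0,-1,-3,-3,10],[0,0,0,-1,-3,-3,10]]])

```text
time: 20.58
position: [0.4262, 0.2224, 0.0358]
tool_rot: [0.619, 1.482, -0.614]
ft_force: [2.4, 4.9, -12.7]
grip_width: 0.186
```

```bash
python3 - <<'E'
from h import *
st(); im=vision.get_image("side"); crop("side",im,215,140,80,70,9,"pics/i.png")
E
```

```text
t 20.57 p [0.4262 0.2224 0.0358] dock [-99.9 -73.8] x [ 0.001  0.003 -1.   ] y [0.709 0.705 0.003] z [ 0.705 -0.709 -0.001] jaw -45.2 q [ 0.19  0.22 -0.78  2.04  0.19  0.95 -1.48] F [  2.4   4.9 -12.7] g 16.1
```

View pics/i.png

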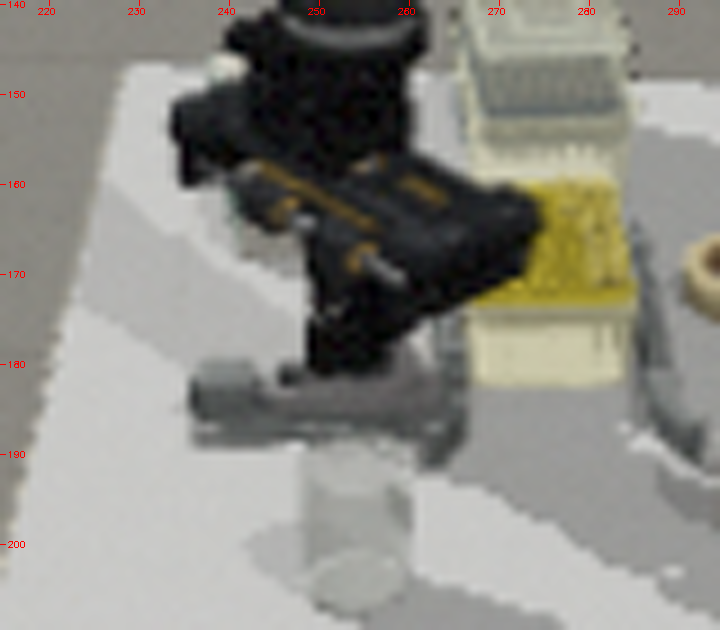

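The fingers hold the knob, and the black pointer end is coming out to the left at about (247,181). I'll re-centre slightly and keep turning.

Call:
servo_tool(commands=[[[0,0,0,0.6,3,0,10],[8,0,0,0.6,4,0,10],[16,0,0,0.6,4,0,10],[24,0,0,0.6,4,0,10],[32,0,0,0.6,4,0,10]]])

```text
time: 21.25
position: [0.4252, 0.2257, 0.0355]
tool_rot: [1.044, 1.311, -1.05]
ft_force: [-10.6, 5.9, 2.2]
grip_width: 0.182
```

```bash
python3 - <<'E'
from h import *
st(); print(ctrl.get_state()["torque"])
E
```

```text
t 21.25 p [0.4252 0.2257 0.0355] dock [-100.6  -70.3] x [-0.007  0.001 -1.   ] y [ 0.976  0.217 -0.006] z [ 0.217 -0.976 -0.002] jaw -77.4 q [ 0.12  0.22 -0.71  2.04  0.17  0.95 -2.03] F [-10.6   5.9   2.2] g 15.8
[1.31632914 2.28771453 0.03924939]
```

Call:
servo_tool(commands=[[[2,0,0,0,-2,-3,10],[4.5,0,0,0,-2,-3.5,10],[7,0,0,0,-2,-3.5,10],[8,0,0,0,-2,-3.5,10],[8,0,0,0,-2,-3.5,10]]])

```text
time: 21.88
position: [0.4249, 0.2266, 0.0356]
tool_rot: [1.146, 1.248, -1.151]
ft_force: [-5.3, 1.1, -0.1]
grip_width: 0.188
```

```bash
python3 - <<'E'
from h import *
st(); print(ctrl.get_state()["torque"])
E
```

```text
t 21.88 p [0.4249 0.2266 0.0356] dock [-100.8  -69.4] x [-0.003 -0.001 -1.   ] y [ 0.997  0.083 -0.003] z [ 0.083 -0.997  0.001] jaw -85.3 q [ 0.1   0.21 -0.69  2.04  0.17  0.95 -2.17] F [-5.3  1.1 -0.1] g 16.3
[ 0.26915482  1.20736505 -0.06879823]
```

Call:
servo_tool(commands=[[[0.5,0,0,0,0,0,20],[0.5,0,0,0,0,0,40],[0.5,0,0,0,0,0,50],[0.5,0,0,-20,0,0,50],[0.5,0,0,-60,0,0,50]]])

```text
time: 22.5
position: [0.4254, 0.2262, 0.0956]
tool_rot: [1.153, 1.245, -1.157]
ft_force: [0.6, -0.3, 1.3]
grip_width: 0.544
```

Call:
servo_tool(commands=[[[0,0,0,-40,0,40,50],[0,0,0,-60,0,95,50],[0,0,0,-60,0,150,50],[0,0,0,-60,20,200,50],[0,0,0,-60,20,230,50]]])

```text
time: 23.12
position: [0.4644, -0.0042, 0.1565]
tool_rot: [1.158, 1.24, -1.156]
ft_force: [0.3, -0.4, -0.2]
grip_width: 0.575
```

```bash
python3 - <<'E'
from h import *
st(); box("pics/t11.png"); im=cv2.imread("pics/t11.png")[:,:,::-1]; crop("top",im,140,140,95,95,8,"pics/j.png")
E
```

```text
t 23.12 p [ 0.4644 -0.0042  0.1565] dock [ -85.2 -303. ] x [ 0.002 -0.001 -1.   ] y [0.998 0.07  0.002] z [ 0.07  -0.998  0.001] jaw -86.0 q [ 0.42 -0.01 -0.46  1.97 -0.01  1.19 -1.54] F [ 0.3 -0.4 -0.2] g 50.0
box dock [0.2 0.5] ang -0.7 px [25.8 36. ] 850
```

View pics/j.png

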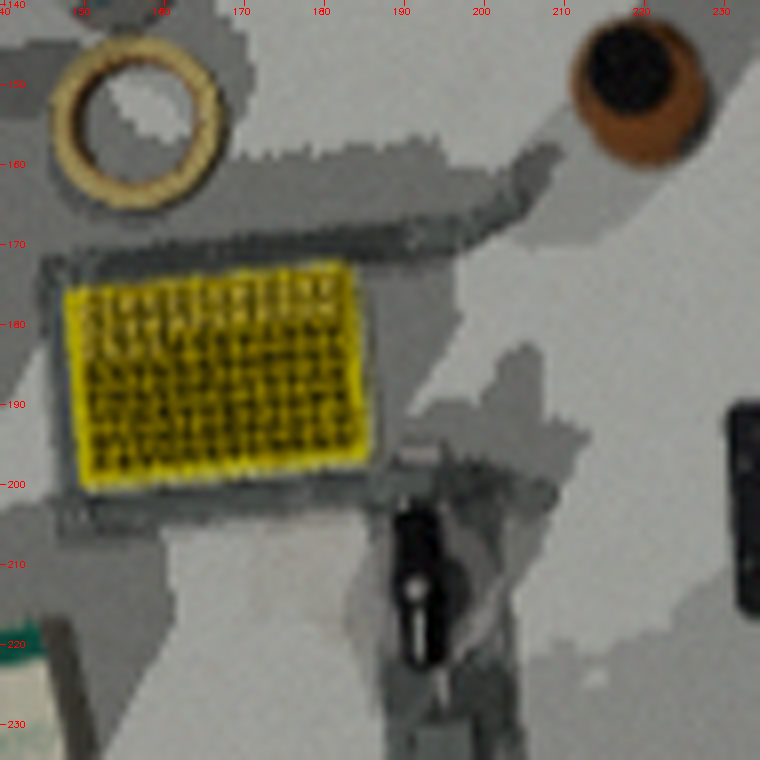

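The bolt nose now stands in the lane behind the box, at about (192,196). The knob bar is nearly in line with the bolt, with its pointer down and away from the lane. I'll check the bolt's travel numerically.

```bash
python3 - <<'E'
from h import *
t=TH-.012; R=np.array([[np.cos(t),-np.sin(t)],[np.sin(t),np.cos(t)]]); B=d2w(.2,.5)
for x in (-33.5,-36,-44.5):
    print(x,w2p("top",[np.r_[B+R@[x/1e3,-.0755],.0185]]).round(2), w2p("top",[np.r_[B+R@[x/1e3,-.0755],.0065]]).round(2))
a=cv2.imread("pics/t10.png").max(2);b=cv2.imread("pics/t11.png").max(2)
print(a[190:204,189:197]);print(b[190:204,189:197])
o=cv2.imread("pics/top0.png"); 
for n,(u,v,w,h) in dict(bottle=(205,138,30,25),beaker=(225,198,32,28),tape=(142,138,30,30),film=(100,212,55,36),clear=(88,170,50,36),pip=(362,190,45,72)).items():
    T=o[v:v+h,u:u+w]; S=cv2.imread("pics/t11.png")[v-8:v+h+8,u-8:u+w+8]
    _,s,_,l=cv2.minMaxLoc(cv2.matchTemplate(S,T,5)); print(n,round(s,2),l)
E
```

```text
-33.5 [[192.52 194.95]] [[193.02 195.1 ]]
-36 [[192.58 195.7 ]] [[193.09 195.84]]
-44.5 [[192.79 198.24]] [[193.29 198.36]]
[[107 108 129 157 160 157 156 137]
 [104 114 144 143 141 141 133 108]
 [107 108 104 107 106 102 108 109]
 [109 105 106 109 107 104 103 106]
 [ 98 100 108 108 104 105 107 111]
 [ 82  86 108 107 107 105 107 107]
 [ 82  80  99  99  99  97  99 101]
 [ 73  68  74  76  73  72  77  70]
 [ 68  53  52  51  54  54  54  48]
 [ 68  62  42  41  39  41  44  40]
 [ 69  58  39  39  42  45  43  38]
 [ 54  44  46  42  46  44  43  40]
 [ 48  51  48  46  48  58  54  37]
 [ 61  63  50  50  47  53  74  45]]
[[103 106 131 151 136 105 105 106]
 [106 113 140 136 103 104 105 105]
 [104 103 105 105 103 104 103 104]
 [104 104 110 105 106 104 106 107]
 [105  94  93  99  92  99  98 103]
 [103  90  89  90  94  96  73  98]
 [ 93 118 120 118 121 115  71  83]
 [ 63  97  99 107 105 103  65  65]
 [ 60  62  68  76  74  67  54  55]
 [ 84  78  77  80  75  53  51  50]
 [ 80  80  79  79  77  52  54  47]
 [ 78  81  73  73  66  45  54  50]
 [ 65  94  40  44  43  43  64  46]
 [ 62  89  29  24  24  52  91  59]]
bottle 1.0 (8, 8)
beaker 0.52 (1, 16)
tape 0.95 (8, 8)
film 1.0 (8, 8)
clear 0.99 (8, 8)
pip 0.89 (8, 8)
```

The bolt's end face appears about 3.5 px (about 11 mm) inside the lane edge, so it has fully dropped. The bystanders are unchanged except the beaker, which the gripper seems to be hiding. I'll move clear and recheck it.

Call:
servo_tool(commands=[[[0,0,0,-20,20,50,50],[0,0,0,-40,30,100,50],[0,0,0,-40,30,160,50],[0,0,0,-40,30,200,50],[0,0,0,-40,30,200,50]]])

```text
time: 23.8
position: [0.5071, -0.2026, 0.1958]
tool_rot: [1.159, 1.239, -1.161]
ft_force: [-1.0, 0.7, 0.1]
grip_width: 0.574
```

```bash
python3 - <<'E'
from h import *
st(); box("pics/t12.png"); im=cv2.imread("pics/t12.png"); o=cv2.imread("pics/top0.png")
u,v,w,h=225,198,32,28
_,s,_,l=cv2.minMaxLoc(cv2.matchTemplate(im[v-8:v+h+8,u-8:u+w+8],o[v:v+h,u:u+w],5)); print(s,l)
print(im.max(2)[193:199,188:196])
cv2.imwrite("pics/k.png",cv2.resize(np.hstack([o[140:250,170:270],im[140:250,170:270]]),None,fx=3.8,fy=3.8))
E
```

```text
t 23.8 p [ 0.5071 -0.2026  0.1958] dock [ -63.2 -504.8] x [-0.    -0.001 -1.   ] y [ 0.998  0.067 -0.   ] z [ 0.067 -0.998  0.001] jaw -86.2 q [ 0.59  0.13 -0.29  1.74  0.04  1.28 -1.2 ] F [-1.   0.7  0.1] g 49.9
box dock [0.2 0.5] ang -0.7 px [25.8 36. ] 853
0.9901831746101379 (8, 8)
[[109 105 108 109 110 107 109 107]
 [104 106  97  98  98  98 103  97]
 [104 104  94  90  95  93 100  80]
 [106  95 118 122 123 126 115  75]
 [ 94  65  99 103 105 111 107  60]
 [ 75  59  63  70  73  75  72  59]]
```

View pics/k.png

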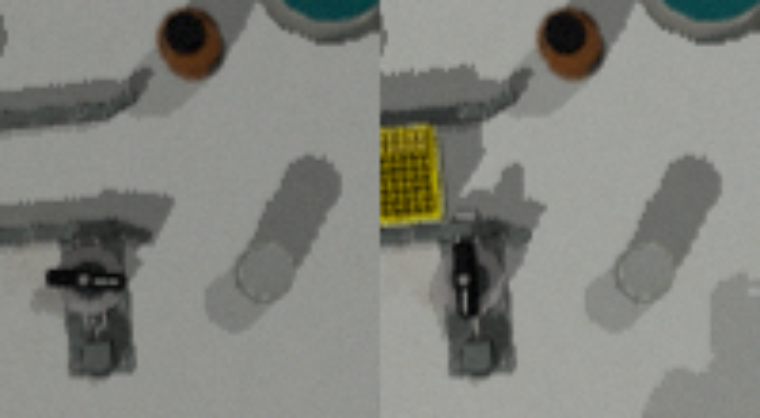

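Comparing before and after, the beaker and bottle have not moved (beaker match 0.99). The box is in the frame, the knob is at its lock and the bolt is in the lane. I'll hand the job in.

```bash
python3 -c "
from bench import close_job; print(close_job())"
```

```text
the job is handed in; nothing more can be done
None
```

The tip box is home in the docking frame and locked in by the bolt, and I handed the job in at about 24 s of the 72 s allowed. The hand-in reports no verdict.

**What I did:** I pushed the box sideways onto the lane's line with two spread fingers, which also straightened it. I then pushed it into the frame from behind until the end stop held it, with the force rising to about 7 N and no further motion. Last, I gripped the knob and turned it about 82° clockwise.

**Last checks:**
- **Box:** the top camera puts it at (0.2, 0.5) mm from home, turned -0.7° from my dock fit.
- **Bolt:** its nose stands about 11 mm into the lane behind the box, estimated from about 3.5 pixels.
- **Knob:** the tool's final angle puts it at its lock, about 2.4 rad. The last picture suggests it may be about 2° short, still well past 2.2 rad.
- **Bystanders:** all six match the first picture with no shift. The pipette match was weaker (0.89), and the beaker was checked again once the gripper no longer hid it. The robot is clear of everything.

**Disagreements:** the end stop and the knob axis both felt about 4–5 mm further along +y by the arm than my camera fit of the dock. The knob therefore took up to about 12 N of side force while turning, and I re-centred the grip twice.

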